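Eject the tall net cup from its cradle

ROBOT

A 6-joint arm with a two-finger parallel gripper is mounted at the origin on the work surface. World frame = base frame: x ahead of the robot, y to its left, z up, the work surface at z = 0. Lengths are in m, angles in rad, forces in N, time in s.
With the tool pointing down it reaches from about 0.375 to 0.975 m from the base axis. Payload 3.8 kg.
Tool frame: the origin (TCP) lies midway between the tips of the shut fingers; the grasp point (between the pads) lies 19 mm behind it; z points along the fingers, y is the line along which they close (so a half turn about z gives the same grasp; the last joint's range is limited). The gripper opens to 85 mm and grips with 20 to 120 N. Pads are 22 mm wide; open, the fingers measure 114 mm over their backs; the gripper's body (76 mm by 85 mm) begins 54 mm behind the grasp point. The pads swing forward as they close: fully open they stand 13 mm farther back than shut.
Start: joints at [1.25, 0.264, 1.604, -0, 1.274, -0.037], TCP at [0.189, 0.648, 0.208] pointing down, gripper open.
Joint ranges: [-2.63, 2.63], [-0.94, 2.18], [0.31, 2.57], [-1.31, 4.45], [0, 2.66], [-2.55, 2.55]. Speed limits (rad/s): [2.57, 2.57, 3.14, 3.14, 3.14, 3.14].

INTERFACE

Orientations are given as a rotation vector (axis times angle).
In Python, from workcell import read_state, vision, ticket gives the robot as it stands. The module is installed in compiled form; this text tells all that it offers.
- The arm moves only by the tool jog_arm, never from a script. Its arguments are lists of equal length, an entry for each row: "turn": the turn, a rotation vector about the tool's x, y, z in rad, a list of three; "delta_pos": the shift along the tool's x, y, z in m, a list of three; "gripper": the finger opening in m, from 0 to 0.0854. In form: {"turn": [[rx, ry, rz], ...], "delta_pos": [[dx, dy, dz], ...], "gripper": [gripper, ...]}. A call has 1 to 20 rows; each row shifts and turns the commanded pose from where the row before left it, along the tool's axes as they then stand; what a row does not reach is not made up. A row lasts 1/12 s, in which the tool goes at most 41.7 mm and 7.16 degrees, less where a joint would pass 70% of its speed; a pose out of reach is approached as far as the arm can. A call with a gripper value outside its range is refused whole. The fingers move at their own pace and stop on an object; "grip_force" is the grip in N (left out, the last holds). Time passes only in rows, so rows that do not move let the fingers close. It gives the time, the measured TCP pose, the force, the opening and the grip force at its end, in the units of the state.
- read_state(): the state, without advancing time (a new reading comes with each control period).
- vision.read_camera(name): name is "scene" or "top" or "wrist"; returns the picture (384x512x3 uint8, red, green, blue); there is no depth.
- vision.calibration(name): a dict with "vfov" (degrees; the focal length in pixels is half the picture's height over the tangent of half this angle, whatever the lens; pixels are square), "cx", "cy" (the principal point, pixels), "dist" ([k1, k2, p1, p2, k3] as OpenCV has them; the pictures are not rectified), "R" (3x3) and "t" (3): a world point X has camera coordinates R X + t; the wrist camera has in their place "mount" (4x4, takes a point from camera to tool coordinates, whose origin is the TCP and whose axes are the flange's). Camera axes: x right, y down, z forward; pixel columns grow to the right and rows downward; lengths in m; the calibration is good to about 2 mm. A picture is of the moment at which its call begins: read the wrist's pose just before it. calibration takes no time and is no camera call.
- ticket.finish_job(): hands the job in; it is judged then, once.
The state is a dict: "time": time; "q": joint angles; "joint_vel": joint speeds; "joint_torque": joint torques, N m; "tool_pos": TCP position; "tcp_rot": TCP orientation; "wrist_force": force on the tool from outside, world axes, zero at the start; "torque": the same for the moment, N m; "width": opening from 0.0 (shut) to 1.0 (fully open); "grip_force": force on a finger pad.
Only numpy, scipy, OpenCV 4.12 (cv2) and the standard library are available. Lean on these libraries where they do the work, as an engineer would, in place of code of your own. Each camera call takes 0.05 s, during which the arm holds its last target. There are 200 camera calls.

TASK

On the nursery bench two spring ejector cradles each hold a black net cup, one tall and one short. Press the steel thumb tab of the cradle that holds the tall cup all the way in, so that its ejector pushes the cup out into the catch tray of that cradle, then back off so that the slide springs fully back. Do not touch either of the two cups with the robot, and leave the short cup held in its own cradle.

Things in the scene. Friction and masses are not known exactly. Their poses are not given: they have to be found in the camera images.
- cradle: Aluminium ejector cradle of the tall cup, fixed. Origin on the bench under the held cup; x = ejecting direction, z up. From -x to +x: thumb tab, slide, cup between sprung pads on a 22 mm high deck (x -89 to 26 mm, 90 wide; clamp blocks 48 high beside the cup), catch tray (x 26 to 149 mm, 106 wide, floor 4, walls 40 high). Free air behind and above the tab. A second such cradle holds the short cup.
- ejector (a joint): Slide of that cradle: 0 at rest, grows (m) as its tab is pushed along cradle +x, stop at 0.060. Tab: upright steel plate at cradle y -22 to 22 mm, 30 to 90 mm above the bench, 6 thick; rear face (press it towards +x) at cradle x = -75 mm at rest. Spring 3 N at rest to 8 N at the stop, plus up to 4 N from the pads; returns by itself. The cup drops off the deck by about 0.045.
- tall_cup: Black plastic net cup with a rim, to be ejected: 66 mm high, 40 mm across the body, 50 mm across the rim, 25 to 50 g. Origin at half height on its axis, z along its axis. At the start it stands upright in its cradle, its top 88 mm above the bench.
- short_cup: Short black net cup of the same shape, 38 mm high, upright in the other cradle, its top 60 mm above the bench; origin at half height on its axis. Stays where it is. (Other net cups, standing loose on the bench itself, are bystanders.)

How it is judged:
By the outcome, as a careful person would: the job done as asked, in the order asked, and still so for the second after the job is handed in, with the robot touching nothing.
It also fails if it takes over 32 s, if anything falls off the work surface, if the arm or the gripper's body presses on something with over 40 N, if the wrist force passes 120 N, or if a joint passes its speed limit or range.

## Working session

There is one attempt and no reset: what is moved stays moved. The work goes in short steps, Python scripts to look and compute and a tool call to move; the robot and the scene stay as the last step left them, time stands still between calls to the robot, and variables do not carry over. Pictures are saved under pics/ and viewed, at most 10 in all, crops included, and the job is handed in when it is done.

Besides the shell and the picture viewer there is one more tool, called after ">>>" in YAML: its name, and indented under it one key for each argument. jog_arm: Moves the arm, as the interface text tells. Its arguments: {"type":"object","properties":{"turn":{"type":"array","items":{"type":"array","items":{"type":"number"}}},"delta_pos":{"type":"array","items":{"type":"array","items":{"type":"number"}}},"gripper":{"type":"array","items":{"type":"number"}},"grip_force":{"type":"number"}},"required":["turn","delta_pos","gripper"]}

```bash
mkdir -p pics; python3 - <<'E'
from workcell import read_state, vision
import cv2,numpy as np
for n in("scene","top"):
    im=vision.read_camera(n); cv2.imwrite(f"pics/{n}0.png",im[:,:,::-1]); c=vision.calibration(n); print(n,{k:np.round(v,3).tolist() for k,v in c.items() if not isinstance(v,str)})
s=read_state(); print(s['time'],s['tool_pos'],s['tcp_rot'])
E
```

```text
scene {'vfov': 44.826, 'cx': 251.89, 'cy': 190.644, 'dist': [-0.091, 0.0, 0.0, 0.0, 0.0], 'R': [[-0.697, 0.716, -0.015], [0.422, 0.394, -0.816], [-0.579, -0.575, -0.578]], 't': [0.402, -0.197, 1.216]}
top {'vfov': 50.767, 'cx': 247.559, 'cy': 195.945, 'dist': [-0.104, 0.0, 0.0, 0.0, 0.0], 'R': [[0.263, -0.965, 0.005], [-0.945, -0.259, -0.202], [0.196, 0.048, -0.979]], 't': [-0.138, 0.57, 0.637]}
0.1 [0.18881254 0.64732018 0.2071857 ] [-0.44431724 -3.10963907  0.00316578]
```

View pics/scene0.png

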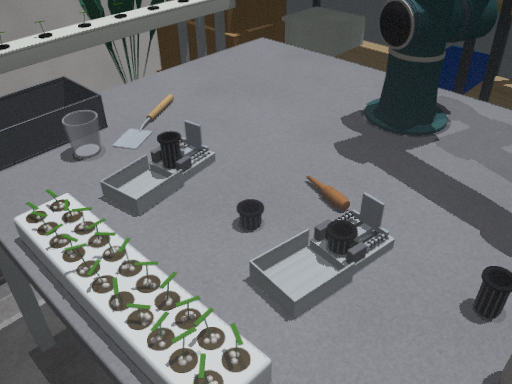

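View pics/top0.png

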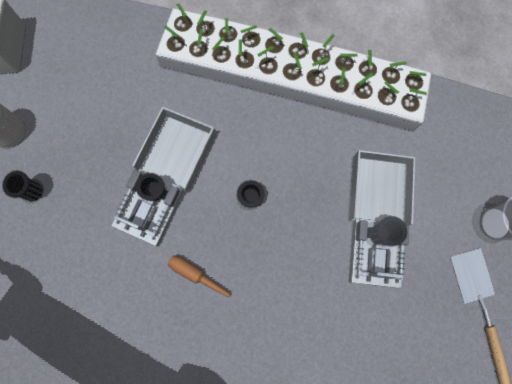

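The tall cup is in the far cradle in the scene view, at about (170,150). In the top view that is the right cradle, at about (385,230), with its tab end at about (378,270). I'll enlarge both to measure it.

```bash
cat > h.py <<'E'
import numpy as np,cv2
from workcell import vision,read_state
def cam(n):
    c=vision.calibration(n); f=192/np.tan(np.radians(c['vfov'])/2)
    return np.array([[f,0,c['cx']],[0,f,c['cy']],[0,0,1]]),np.array(c['dist']),c
def RT(n):
    K,d,c=cam(n); return K,d,np.array(c['R']),np.array(c['t'])
def plane(n,uv,z):
    K,d,R,t=RT(n); p=cv2.undistortPoints(np.array([[uv]],float),K,d)[0,0]
    C=-R.T@t; r=R.T@np.array([*p,1]); return C+r*(z-C[2])/r[2]
def proj(n,X):
    K,d,R,t=RT(n); return cv2.projectPoints(np.array(X,float).reshape(-1,3),cv2.Rodrigues(R)[0],t,K,d)[0][:,0]
E
python3 - <<'E'
from h import *
a=cv2.imread('pics/scene0.png')[110:220,90:230]; b=cv2.imread('pics/top0.png')[140:300,330:430]
a=cv2.resize(a,None,fx=3,fy=3,interpolation=2); b=cv2.resize(b,None,fx=3.6,fy=3.6,interpolation=2)
o=np.zeros((576,790,3),np.uint8); o[:330,:420]=a; o[:576,425:785]=b; cv2.imwrite('pics/z.png',o)
for uv,z in(((357,152),.04),((414,157),.04),((352,283),.022),((403,287),.022)): print(uv,plane('top',uv,z).round(4))
E
```

```text
(357, 152) [ 0.7215 -0.1532  0.04  ]
(414, 157) [ 0.7413 -0.2585  0.04  ]
(352, 283) [ 0.4912 -0.1992  0.022 ]
(403, 287) [ 0.5072 -0.2899  0.022 ]
```

View pics/z.png

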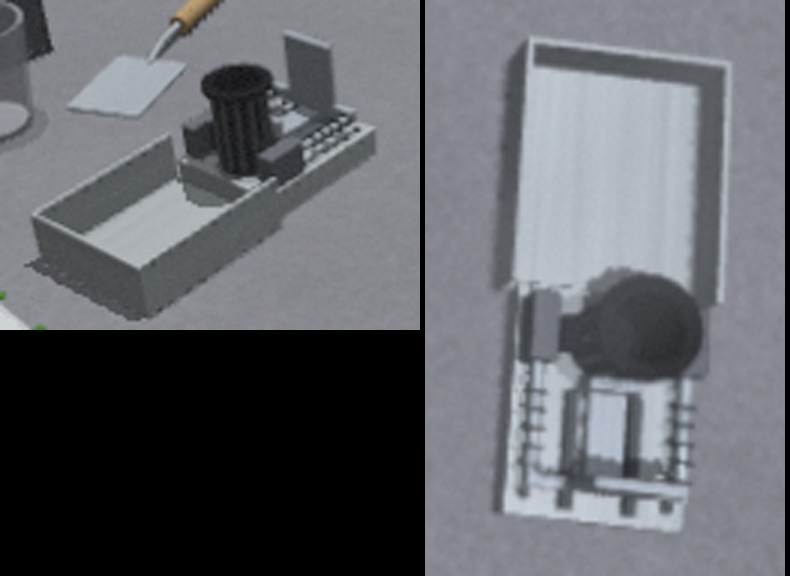

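The right cradle holds the tall cup. Measured tray width is 107 mm, deck width 92 mm and length 235 mm, against 106, 90 and 238 given. That gives an origin of about (0.586, -0.230) and a yaw of about 9.8°. First I move over to a point behind the tab, staying high, and close the fingers.

>>> jog_arm:
  turn:
    - [0,0,0]
    - [0,0,0]
    - [0,0,0]
    - [0,0,0]
    - [0,0,0]
    - [0,0,0]
    - [0,0,0]
    - [0,0,0]
    - [0,0,0]
    - [0,0,0]
    - [0,0,0]
    - [0,0,0]
    - [0,0,0]
  delta_pos:
    - [-0.0315,-0.0227,0]
    - [-0.0315,-0.0227,0]
    - [-0.0315,-0.0227,0]
    - [-0.0315,-0.0227,0]
    - [-0.0315,-0.0227,0]
    - [-0.0315,-0.0227,0]
    - [-0.0315,-0.0227,0]
    - [-0.0315,-0.0227,0]
    - [-0.0315,-0.0227,0]
    - [-0.0315,-0.0227,0]
    - [-0.0315,-0.0227,0]
    - [-0.0315,-0.0227,0]
    - [-0.0315,-0.0227,0]
  gripper: [0,0,0,0,0,0,0,0,0,0,0,0,0]

```text
time: 1.18
tool_pos: [0.5, 0.2482, 0.208]
tcp_rot: [-0.444, -3.11, 0.0]
wrist_force: [0.3, 0.7, -0.0]
width: 0.002
grip_force: 0.0
```

>>> jog_arm:
  turn:
    - [0,0,0]
    - [0,0,0]
    - [0,0,0]
    - [0,0,0]
    - [0,0,0]
    - [0,0,0]
    - [0,0,0]
    - [0,0,0]
    - [0,0,0]
    - [0,0,0]
    - [0,0,0]
    - [0,0,0]
    - [0,0,0]
  delta_pos:
    - [-0.0077,-0.038,0]
    - [-0.0077,-0.038,0]
    - [-0.0077,-0.038,0]
    - [-0.0077,-0.038,0]
    - [-0.0077,-0.038,0]
    - [-0.0077,-0.038,0]
    - [-0.0077,-0.038,0]
    - [-0.0077,-0.038,0]
    - [-0.0077,-0.038,0]
    - [-0.0077,-0.038,0]
    - [-0.0077,-0.038,0]
    - [-0.0077,-0.038,0]
    - [-0.0077,-0.038,0]
  gripper: [0,0,0,0,0,0,0,0,0,0,0,0,0]

```text
time: 2.27
tool_pos: [0.4564, -0.2539, 0.2081]
tcp_rot: [-0.445, -3.11, -0.0]
wrist_force: [1.1, 0.8, 0.4]
width: 0.002
grip_force: 0.0
```

>>> jog_arm:
  turn:
    - [0,0,0.122]
    - [0,0,0.122]
    - [0,0,0.122]
    - [0,0,0.122]
    - [0,0,0.122]
    - [0,0,0.122]
    - [0,0,0.122]
    - [0,0,0.122]
    - [0,0,0.122]
    - [0,0,0.122]
    - [0,0,0.122]
  delta_pos:
    - [0,0,0]
    - [0,0,0]
    - [0,0,0]
    - [0,0,0]
    - [0,0,0]
    - [0,0,0]
    - [0,0,0]
    - [0,0,0]
    - [0,0,0]
    - [0,0,0]
    - [0,0,0]
  gripper: [0,0,0,0,0,0,0,0,0,0,0]

```text
time: 3.18
tool_pos: [0.4568, -0.252, 0.2078]
tcp_rot: [-2.287, -2.152, 0.001]
wrist_force: [-0.5, -0.4, 0.2]
width: 0.003
grip_force: 0.0
```

>>> jog_arm:
  turn:
    - [0,0,0.122]
    - [0,0,0.122]
    - [0,0,0.122]
    - [0,0,0.122]
    - [0,0,0.122]
    - [0,0,0.122]
    - [0,0,0.122]
    - [0,0,0.122]
    - [0,0,0.122]
    - [0,0,0.122]
    - [0,0,0.122]
    - [0,0,0]
  delta_pos:
    - [0,0,0]
    - [0,0,0]
    - [0,0,0]
    - [0,0,0]
    - [0,0,0]
    - [0,0,0]
    - [0,0,0]
    - [0,0,0]
    - [0,0,0]
    - [0,0,0]
    - [0,0,0]
    - [0,0,0]
  gripper: [0,0,0,0,0,0,0,0,0,0,0,0]

```text
time: 4.18
tool_pos: [0.4569, -0.252, 0.2078]
tcp_rot: [-3.13, -0.268, 0.001]
wrist_force: [-0.1, 0.6, -0.3]
width: -0.001
grip_force: 0.0
```

Tool x now points along the push direction at 9.8°. Next I check the predicted tab position in the wrist, scene and top views.

```bash
python3 - <<'E'
from h import *
s=read_state(); W=vision.read_camera('wrist'); S=vision.read_camera('scene'); 
K,d,c=cam('wrist'); M=np.array(c['mount']); Rt=cv2.Rodrigues(np.array(s['tcp_rot']))[0]
T=np.eye(4); T[:3,:3]=Rt; T[:3,3]=s['tool_pos']; E=np.linalg.inv(T@M)
a=np.radians(9.8); o=np.array([.586,-.230,0]); X=np.array([np.cos(a),np.sin(a),0]); Y=np.array([-X[1],X[0],0])
P=[o+x*X+y*Y+[0,0,z] for x,y,z in[(-.075,-.022,.09),(-.075,.022,.09),(-.069,-.022,.09),(-.069,.022,.09),(-.089,-.045,.022),(-.089,.045,.022),(.149,-.053,.04),(.149,.053,.04)]]
pw=cv2.projectPoints(np.array(P),cv2.Rodrigues(E[:3,:3])[0],E[:3,3],K,d)[0][:,0]; ps=proj('scene',P)
W=W[:,:,::-1].copy(); S=S[:,:,::-1].copy()
def mk(im,p,f,x0,y0,x1,y1):
    im=cv2.resize(im[y0:y1,x0:x1],None,fx=f,fy=f,interpolation=2)
    for q in p: 
        if np.abs(q).max()<2000: cv2.circle(im,tuple(int(v) for v in ((q-[x0,y0]+.5)*f)),2,(0,0,255),-1)
    return im
out=np.zeros((400,800,3),np.uint8)
w=mk(W,pw,.86,0,0,512,384); out[:w.shape[0],:w.shape[1]]=w
t=mk(S,ps,2.9,95,110,217,220); out[:t.shape[0],444:444+t.shape[1]]=t[:,:356]
cv2.imwrite('pics/c1.png',out); print(pw.round(),ps.round(1))
E
```

```text
[[ 277.  118.]
 [ 227.  118.]
 [ 277.  111.]
 [ 227.  111.]
 [ 293.  125.]
 [ 211.  125.]
 [ 310. -131.]
 [ 193. -131.]] [[184.1 119.2]
 [199.5 124.1]
 [182.3 120.2]
 [197.7 125.2]
 [183.4 140.9]
 [213.9 151.6]
 [100.  181.7]
 [137.5 199.2]]
```

View pics/c1.png

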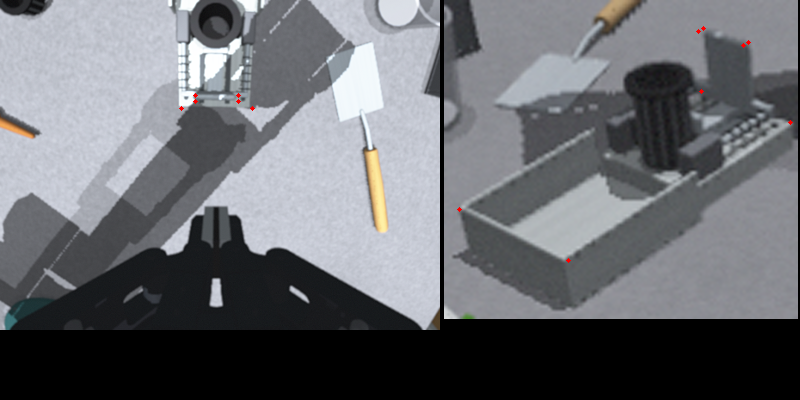

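The marks match the tab top and the deck and tray corners to within about 2 mm. Now I lower the tool, then press.

>>> jog_arm:
  turn:
    - [0,0,0]
    - [0,0,0]
    - [0,0,0]
    - [0,0,0]
    - [0,0,0]
    - [0,0,0]
    - [0,0,0]
  delta_pos:
    - [0,0,0.03]
    - [0,0,0.03]
    - [0,0,0.03]
    - [0,0,0.03]
    - [0,0,0.03]
    - [0,0,0.003]
    - [0,0,0]
  gripper: [0,0,0,0,0,0,0]

```text
time: 4.87
tool_pos: [0.4551, -0.2509, 0.0532]
tcp_rot: [-3.126, -0.275, 0.007]
wrist_force: [0.5, -0.6, 0.9]
width: 0.0
grip_force: 0.0
```

>>> jog_arm:
  turn:
    - [0,0,0]
    - [0,0,0]
    - [0,0,0]
    - [0,0,0]
    - [0,0,0]
    - [0,0,0]
    - [0,0,0]
    - [0,0,0]
  delta_pos:
    - [0.01,0,0]
    - [0.01,0,0]
    - [0.01,0,0]
    - [0.005,0,0]
    - [0.005,0,0]
    - [0.005,0,0]
    - [0.005,0,0]
    - [0,0,0]
  gripper: [0,0,0,0,0,0,0,0]

```text
time: 5.53
tool_pos: [0.5066, -0.2436, 0.0555]
tcp_rot: [3.129, 0.274, -0.002]
wrist_force: [-2.3, -0.7, 2.0]
width: -0.001
grip_force: 1.5
```

>>> jog_arm:
  turn:
    - [0,0,0]
    - [0,0,0]
    - [0,0,0]
    - [0,0,0]
    - [0,0,0]
    - [0,0,0]
    - [0,0,0]
    - [0,0,0]
    - [0,0,0]
    - [0,0,0]
  delta_pos:
    - [0.005,0,0]
    - [0.005,0,0]
    - [0.005,0,0]
    - [0.005,0,0]
    - [0.005,0,0]
    - [0.005,0,0]
    - [0.005,0,0]
    - [0.005,0,0]
    - [0.005,0,0]
    - [0,0,0]
  gripper: [0,0,0,0,0,0,0,0,0,0]

```text
time: 6.37
tool_pos: [0.5496, -0.2368, 0.0551]
tcp_rot: [3.129, 0.273, -0.005]
wrist_force: [-5.7, -3.7, 3.5]
width: 0.0
grip_force: 3.4
```

>>> jog_arm:
  turn:
    - [0,0,0]
    - [0,0,0]
    - [0,0,0]
  delta_pos:
    - [0.004,0,0]
    - [0.003,0,0]
    - [0,0,0]
  gripper: [0,0,0]

```text
time: 6.62
tool_pos: [0.5558, -0.2356, 0.0549]
tcp_rot: [3.129, 0.273, -0.006]
wrist_force: [-7.7, -4.3, 3.4]
width: -0.001
grip_force: 3.7
```

>>> jog_arm:
  turn:
    - [0,0,0]
    - [0,0,0]
    - [0,0,0]
  delta_pos:
    - [0.002,0,0]
    - [0.002,0,0]
    - [0,0,0]
  gripper: [0,0,0]

```text
time: 6.87
tool_pos: [0.5594, -0.235, 0.0549]
tcp_rot: [3.129, 0.273, -0.007]
wrist_force: [-7.3, -5.0, 3.3]
width: -0.001
grip_force: 3.9
```

>>> jog_arm:
  turn:
    - [0,0,0]
    - [0,0,0]
  delta_pos:
    - [0.002,0,0]
    - [0,0,0]
  gripper: [0,0]

```text
time: 7.03
tool_pos: [0.5612, -0.2347, 0.0548]
tcp_rot: [3.129, 0.273, -0.007]
wrist_force: [-7.1, -4.5, 3.6]
width: -0.002
grip_force: 4.0
```

>>> jog_arm:
  turn:
    - [0,0,0]
    - [0,0,0]
  delta_pos:
    - [0.002,0,0]
    - [0,0,0]
  gripper: [0,0]

```text
time: 7.2
tool_pos: [0.5624, -0.2345, 0.0548]
tcp_rot: [3.129, 0.273, -0.01]
wrist_force: [-8.8, -6.2, 4.1]
width: -0.005
grip_force: 4.9
```

>>> jog_arm:
  turn:
    - [0,0,0]
    - [0,0,0]
  delta_pos:
    - [0.002,0,0]
    - [0,0,0]
  gripper: [0,0]

```text
time: 7.37
tool_pos: [0.5624, -0.2344, 0.0548]
tcp_rot: [3.129, 0.274, -0.016]
wrist_force: [-14.5, -6.8, 9.0]
width: 0.0
grip_force: 7.8
```

```bash
python3 - <<'E'
from h import *
S=vision.read_camera('scene')[:,:,::-1]; cv2.imwrite('pics/s2.png',cv2.resize(S[90:230,80:260],None,fx=4,fy=4,interpolation=2)); print(read_state()['wrist_force'])
E
```

```text
[-15.29816663  -5.87663146   8.32788644]
```

View pics/s2.png

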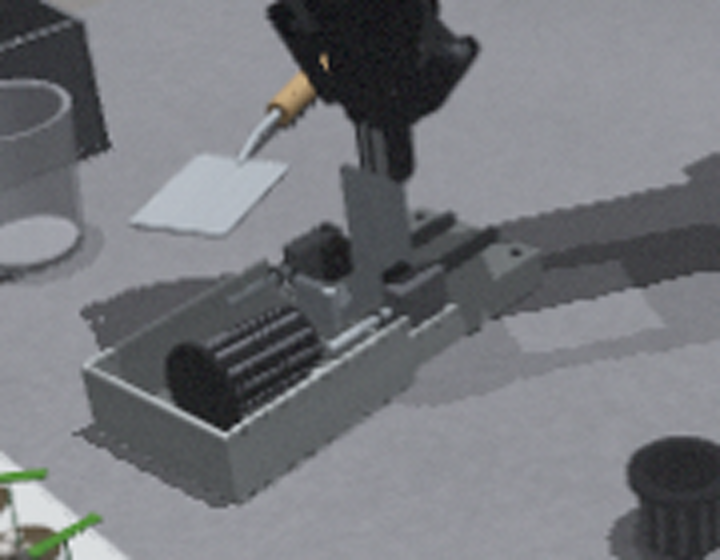

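The slide is at its stop: the tool no longer moves and the force has jumped. The tall cup lies in its tray, at about (240,365) in the crop. Backing off.

>>> jog_arm:
  turn:
    - [0,0,0]
    - [0,0,0]
    - [0,0,0]
    - [0,0,0]
    - [0,0,0]
    - [0,0,0]
    - [0,0,0]
    - [0,0,0]
    - [0,0,0]
    - [0,0,0]
    - [0,0,0]
    - [0,0,0]
    - [0,0,0]
    - [0,0,0]
  delta_pos:
    - [-0.008,0,0]
    - [-0.008,0,0]
    - [-0.008,0,0]
    - [-0.008,0,0]
    - [-0.008,0,0]
    - [-0.008,0,0]
    - [-0.008,0,0]
    - [-0.008,0,0]
    - [-0.01,0,0]
    - [-0.01,0,0]
    - [-0.01,0,0]
    - [-0.01,0,0]
    - [-0.01,0,0]
    - [-0.006,0,0]
  gripper: [0,0,0,0,0,0,0,0,0,0,0,0,0,0]

```text
time: 8.58
tool_pos: [0.4481, -0.2538, 0.0554]
tcp_rot: [3.13, 0.272, -0.0]
wrist_force: [-0.5, -0.5, 0.0]
width: 0.001
grip_force: 0.0
```

>>> jog_arm:
  turn:
    - [0,0,0]
    - [0,0,0]
    - [0,0,0]
    - [0,0,0]
    - [0,0,0]
    - [0,0,0]
    - [0,0,0]
    - [0,0,0]
  delta_pos:
    - [0,0,-0.025]
    - [0,0,-0.025]
    - [0,0,-0.025]
    - [0,0,-0.025]
    - [0,0,-0.025]
    - [0,0,-0.015]
    - [0,0,0]
    - [0,0,0]
  gripper: [0,0,0,0,0,0,0,0]

```text
time: 9.25
tool_pos: [0.4499, -0.2541, 0.1964]
tcp_rot: [3.128, 0.272, 0.004]
wrist_force: [0.1, -0.0, -0.4]
width: -0.001
grip_force: 0.0
```

```bash
python3 - <<'E'
from h import *
S=vision.read_camera('scene')[:,:,::-1]; cv2.imwrite('pics/s3.png',cv2.resize(S[90:310,80:400],None,fx=2.5,fy=2.5,interpolation=2)); s=read_state();print(s['wrist_force'],s['time'])
E
```

```text
[-0.33365032  1.08078943 -1.4021281 ] 9.3
```

View pics/s3.png

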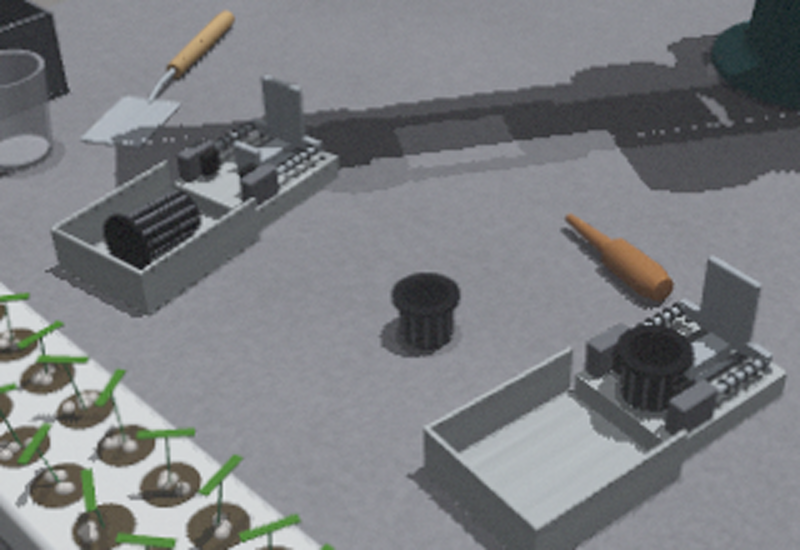

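The tall cup lies in its tray at about (150,228), its tab is back at rest at about (283,110), and the short cup is still held in its cradle at about (652,365).

```bash
python3 -c "
from workcell import ticket; print(ticket.finish_job())"
```

```text
the job is handed in; nothing more can be done
None
```

The job is done and handed in at about 9.3 s: the tall cup was ejected into its catch tray, the slide sprang back to rest, the short cup is still held in its cradle, and the robot touched neither cup.

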